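# Show the reviewer which two parts to replace

## Task

A colleague is following over the bench camera: light the lamp by pressing the larger of the two push buttons on the grey control box right in and letting it go. Then show which two parts on the open module's board are to be replaced: with the fingers straight down, point at the finned heat sink, fingertips one or two centimetres above its middle, without touching, for two seconds; raise the hand, point in the same way at the taller of the board's two round can capacitors, and finish still pointing at it. Come down over those two parts only, touch nothing on the module, and leave everything else on the bench as it is.

Things in the scene. Friction and masses are not known exactly. Their poses are not given: they have to be found in the camera images.
- lamp_button (a joint): travel of the LARGER push button (plain steel, 28 mm across) on the control box, m: 0 out, 0.004 fully in; sprung, about 5 N to push it fully in, comes back out by itself
- lamp_button_top (a point): centre of the top of the larger push button, 57 mm above the table when out; it is pressed straight down, and stands 9 mm proud of the box's panel (its bezel is 3 mm high)
- camera_button (a joint): travel of the SMALLER push button (plain steel, 14 mm across) at the other end of the same box, m: 0 out, 0.004 in; not to be pressed
- box: the fixed grey control box, 120 x 200 x 48 mm (x, y, z), standing on the table; origin at the centre of its underside. Seen in its own frame the larger button is at y +62 mm, the dimmer knob (black, 30 mm across, 17 mm high) at y -5 mm, the smaller button at y -66 mm
- dimmer_mark (a point): white mark on the rim of the dimmer knob, which is to be left as it is set
- module: the open amplifier module, fixed by two clamp bars on the stage: gold-coloured tray 180 x 140 x 24 mm with a green board; origin at the centre of its underside (22 mm above the table), z up; board top at z 8 mm, bars' screw heads up to 32 mm. Six big parts stand on the board, three along x (56 mm apart) in two rows (58 mm apart)
- heat_sink: finned heat sink, bare aluminium with seven upright fins, 40 x 40 x 20 mm high, fixed to the module's board; origin at the centre of its underside, which lies on the board; z up. Which of the board's six places it has varies. 
- tall_cap: the TALLER round can capacitor, aluminium can 25 mm across on a black 26 mm square foot, 36 mm high in all, fixed to the module's board; origin at the centre of its underside, which lies on the board; z up. Which of the board's six places it has varies. 
- short_cap: the shorter round can capacitor, the same can and foot but 20 mm high, fixed to the module's board; origin at the centre of its underside, which lies on the board; z up. Which of the board's six places it has varies. 
- shield: square shield can, flat sheet steel with small holes, 38 x 38 x 8 mm high, fixed to the module's board; origin at the centre of its underside, which lies on the board; z up. Which of the board's six places it has varies. 
- filter: white ceramic filter block, 20 x 44 x 12 mm high, fixed to the module's board; origin at the centre of its underside, which lies on the board; z up. Which of the board's six places it has varies. 
- choke: choke, a ring 34 mm across wound with copper wire, 12 mm high, fixed to the module's board; origin at the centre of its underside, which lies on the board; z up. Which of the board's six places it has varies. 
- stage: the heated stage, fixed: dark steel base plate 460 x 460 mm, 8 mm thick, with a bright plate 290 x 290 mm in its middle whose top is 22 mm above the table; origin at the centre of its underside
- cover: loose bystander: the module's cover plate, 180 x 140 x 4 mm, lying on the table; origin under its centre
- screwdriver: loose bystander: screwdriver with a black handle, about 200 mm long, lying on the table near the robot
- multimeter: loose bystander: yellow multimeter lying on its back, 190 x 95 x 53 mm; origin under its centre
- flux_jar: loose bystander: amber jar with a white lid, 52 mm across, 62 mm high; origin under its centre
- foam_block: loose bystander: pink foam block 60 x 60 x 30 mm with two steel probes standing in it up to 112 mm high; origin under its centre
- torque_wrench: loose bystander: small torque wrench 160 mm long, 16 mm high, lying on the table near the robot
- spare_cap: loose bystander: a spare can capacitor like the taller one (36 mm high), standing on the stage's dark base plate beside the module, NOT on the board; origin under its centre
- tweezers: loose bystander: steel tweezers 145 mm long, 6 mm high, lying on the far edge of the stage's base plate

How it is judged (in metres and radians):
On the way, in this order (a step that is already met when the one before it is completed fails the run):
1. the larger button is pressed right in (value of joint lamp_button above 0.0032 m), for 0.05 s.
2. the hand points at the finned heat sink for 1.5 s, with the button let go (horizontal distance between the grasp point and heat_sink below 0.012 m and z of the grasp point in the frame of heat_sink below 0.075 m and (angle between the grasp point's own z axis and vertical below 0.35 rad or angle between the grasp point's own z axis and vertical above 2.79 rad) and value of joint lamp_button below 0.001 m), for 1.5 s.
3. the hand points at the taller capacitor on the board (horizontal distance between the grasp point and tall_cap below 0.012 m and z of the grasp point in the frame of tall_cap below 0.091 m and (angle between the grasp point's own z axis and vertical below 0.35 rad or angle between the grasp point's own z axis and vertical above 2.79 rad)), for 0.5 s.
At the end, for the whole second after the job is handed in: tool point within 12 mm of the taller board capacitor's middle seen from above and at most 55 mm above its top, fingers within 0.35 rad of straight down, nothing touched; larger button out again; every loose thing at rest within 10 mm of its start (all of step 3 and value of joint lamp_button below 0.001 m and distance of each of cover, screwdriver, multimeter, flux_jar, foam_block, torque_wrench, spare_cap, tweezers from where it was at the start of the episode below 0.01 m and linear speed of each of cover, screwdriver, multimeter, flux_jar, foam_block, torque_wrench, spare_cap, tweezers below 0.02 m/s).
It fails at once if the module or one of its parts is touched (contact force between any of the fingers, the arm and module above 0.3 N or contact force between any of the fingers, the arm and heat_sink above 0.3 N or contact force between any of the fingers, the arm and tall_cap above 0.3 N or contact force between any of the fingers, the arm and short_cap above 0.3 N or contact force between any of the fingers, the arm and shield above 0.3 N or contact force between any of the fingers, the arm and filter above 0.3 N or contact force between any of the fingers, the arm and choke above 0.3 N).
It fails at once if the hand comes down over another part of the board (tool point within 8 mm of its middle and less than 45 mm above its top) ((horizontal distance between the grasp point and short_cap below 0.008 m and z of the grasp point in the frame of short_cap below 0.065 m) or (horizontal distance between the grasp point and shield below 0.008 m and z of the grasp point in the frame of shield below 0.053 m) or (horizontal distance between the grasp point and filter below 0.008 m and z of the grasp point in the frame of filter below 0.057 m) or (horizontal distance between the grasp point and choke below 0.008 m and z of the grasp point in the frame of choke below 0.057 m)).
It fails at once if the smaller button is pressed (value of joint camera_button above 0.0015 m).
It fails at once if the dimmer is turned (distance of dimmer_mark from where it was at the start of the episode above 0.004 m).
It fails at once if a loose thing on the bench is lifted or shifted by more than 10 mm (distance of any of cover, screwdriver, multimeter, flux_jar, foam_block, torque_wrench, spare_cap, tweezers from where it was at the start of the episode above 0.01 m).
It also fails if it takes over 42 s, if anything falls off the work surface, if the arm or the gripper's body presses on something with over 40 N, if the wrist force passes 120 N, or if a joint passes its speed limit or range.

## Robot

A 7-joint arm with a two-finger parallel gripper is mounted at the origin on the work surface. World frame = base frame: x ahead of the robot, y to its left, z up, the work surface at z = 0. Lengths are in m, angles in degrees, forces in N, time in s.
With the tool pointing down it reaches from about 0.425 to 0.875 m from the base axis. Payload 8.4 kg.
Tool frame: the origin (TCP) lies between the finger pads, 19 mm behind the fingertips; this is the grasp point; z points along the fingers, y is the line along which they close (so a half turn about z gives the same grasp; the last joint's range is limited). The gripper opens to 87 mm and grips with 3 to 60 N. Pads are 19 mm wide; open, the fingers measure 117 mm over their backs; the gripper's body (75 mm by 190 mm) begins 51 mm behind the grasp point.
Start: joints at [62.556, 19.091, 2.286, 83.961, -0.768, 76.965, -3.352], TCP at [0.241, -0.604, 0.241] pointing down, gripper open.
Joint ranges: [-147.57, 147.57], [-21.85, 119.76], [-74.77, 79.35], [14.55, 137.4], [-85.83, 265.84], [4.83, 119.75], [-152.11, 152.11]. Speed limits (degrees/s): [127.2, 127.2, 159.86, 159.86, 180, 180, 180].

## Interface

Orientations are given as a 3x3 rotation matrix whose columns are the frame's x, y, z axes.
In Python, from plant import bot, eyes, status gives the robot as it stands (bot), with the cameras (eyes) and the readings (status).
- The arm moves only by the tool send_path, called after ">>>" by a JSON object that holds its "fn" and its "kwargs", one argument or row to a line. Schema: {"type":"object","properties":{"increments":{"type":"object","properties":{"offsets":{"type":"array","items":{"type":"array","items":{"type":"number"},"minItems":5,"maxItems":5},"minItems":1,"maxItems":8}},"additionalProperties":false,"required":["offsets"]},"grip_force":{"type":"number"},"only":{"type":"string"},"quiet":{"type":"boolean"},"lines":{"type":"string"}},"required":["increments"],"additionalProperties":false}. increments is an object whose key "offsets" holds a list of rows, 1 to 8 of them, each of 5 numbers: dx, dy, dz in a scale on which 1.0 is 100 cm, then a turn about the tool's z in normalised numbers (1 is 90 degrees), then the opening from 0.0 (shut) to 1.0 (fully open); each row is the pose to reach, as a shift and turn from the pose commanded when the call began, along the tool's axes at that moment; what a row does not reach only later rows make up. A row lasts 1/8 s, in which the tool goes at most 0.0625 m and 10.7 degrees, less where a joint would pass 70% of its speed; a pose out of reach is approached as far as the arm can. The fingers move at their own pace and stop on an object; grip_force is the grip in N (left out, the last holds). Time passes only in rows, so rows that do not move let the fingers close. The tool returns the time, the measured TCP pose, the force, the opening and the grip force at its end. only (a regular expression) keeps the lines of the reply that match it, lines (a string "A,B") keeps lines A to B, and quiet returns only ok. Shift and turn numbers lie between -1 and 1, and a call with a number outside is refused. Input that does not fit is refused with a message, and nothing moves.
- status.observe(): the state, without advancing time (a new reading comes with each control period).
- eyes.snapshot(name): name is "scene" or "top" or "wrist"; returns the picture (400x640x3 uint8, blue, green, red); there is no depth.
- eyes.camera_info(name): a dict with "camera_matrix" (3x3 intrinsics, pixels), "extrinsics" (4x4, takes a point from camera to world coordinates); the wrist camera has in their place "tool_from_camera" (4x4, takes a point from camera to tool coordinates, whose origin is the TCP and whose axes are the flange's). Camera axes: x right, y down, z forward; pixel columns grow to the right and rows downward; lengths in m; the calibration is good to about 2 mm. A picture is of the moment at which its call begins: read the wrist's pose just before it. camera_info takes no time and is no camera call.
- bot.finish_job(): hands the job in; it is judged then, once.
The state is a dict: "time_s": time; "qpos": joint angles; "dq": joint speeds; "effort": joint torques, N m; "tcp_pos": TCP position; "orientation": TCP orientation; "ft_force": force on the tool from outside, world axes, zero at the start; "torque": the same for the moment, N m; "gripper_width": opening from 0.0 (shut) to 1.0 (fully open); "grip_force": force on a finger pad.
Only numpy, scipy, OpenCV 4.12 (cv2) and the standard library are available. Lean on these libraries where they do the work, as an engineer would, in place of code of your own. Each camera call takes 0.05 s, during which the arm holds its last target. There are 200 camera calls.

## Working session

There is one attempt and no reset: what is moved stays moved. The work goes in short steps, Python scripts to look and compute and a tool call to move; the robot and the scene stay as the last step left them, time stands still between calls to the robot, and variables do not carry over. Pictures are saved under pics/ and viewed, at most 10 in all, crops included, and the job is handed in when it is done.

```bash
mkdir -p pics; ls; python3 - <<'E'
from plant import bot, eyes, status
import cv2,numpy as np
np.set_printoptions(precision=4,suppress=True)
for n in("scene","top"):
    cv2.imwrite(f"pics/{n}0.png",eyes.snapshot(n))
    i=eyes.camera_info(n);print(n,np.array(i["camera_matrix"]),np.array(i["extrinsics"]))
print(eyes.camera_info("wrist"))
s=status.observe();print(s["time_s"],s["tcp_pos"],s["orientation"],s["ft_force"])
E
```

```text
pics
plant.py
scene [[403.5529   0.     319.3577]
 [  0.     403.5529 205.1433]
 [  0.       0.       1.    ]] [[ 0.3466  0.5308 -0.7734  1.3588]
 [ 0.938  -0.1892  0.2905 -0.2642]
 [ 0.0078 -0.8261 -0.5635  0.6807]
 [ 0.      0.      0.      1.    ]]
top [[498.9701   0.     331.2588]
 [  0.     498.9701 200.0485]
 [  0.       0.       1.    ]] [[-0.001  -0.9928  0.1196  0.3081]
 [-1.      0.0003 -0.0059  0.0508]
 [ 0.0059 -0.1197 -0.9928  1.5994]
 [ 0.      0.      0.      1.    ]]
{'camera_matrix': array([[330.5502,   0.    , 320.6059],
       [  0.    , 330.5502, 194.3592],
       [  0.    ,   0.    ,   1.    ]]), 'tool_from_camera': array([[-0.001 , -0.9699, -0.2436,  0.0669],
       [ 1.    , -0.0013,  0.001 ,  0.0011],
       [-0.0013, -0.2436,  0.9699, -0.1441],
       [ 0.    ,  0.    ,  0.    ,  1.    ]])}
0.1 [ 0.2408 -0.6033  0.2405] [[ 0.9288  0.3707 -0.0006]
 [ 0.3707 -0.9288  0.0013]
 [-0.0001 -0.0014 -1.    ]] [ 0.2811 -0.1325 -0.2584]
```

View pics/top0.png

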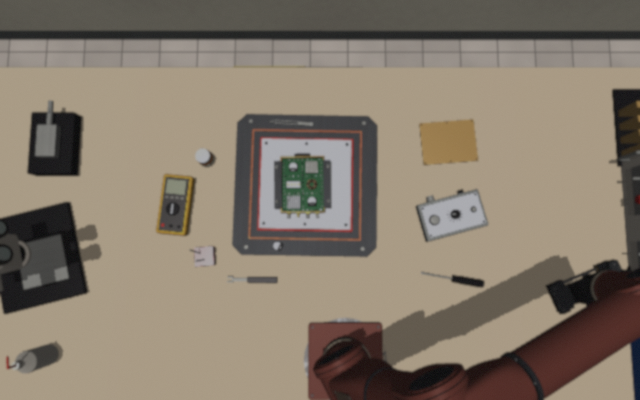

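View pics/scene0.png

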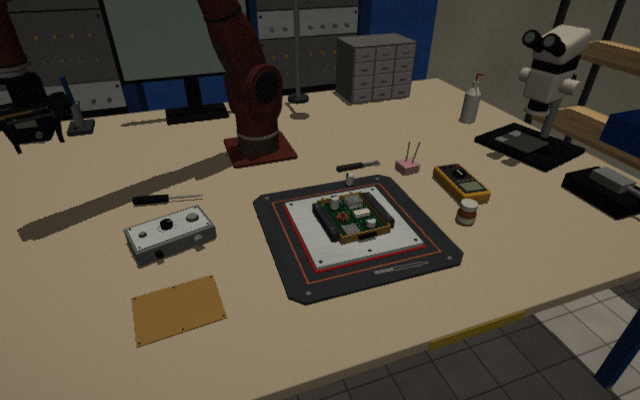

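The top view shows the control box at (452,215) with the larger button near (434,220), the knob at (456,214) and the smaller button at (474,210). The module is at (302,185). In the scene view the module is at (352,215) and the larger button at (192,217). Next I'll enlarge the crops.

```bash
cat > h.py <<'E'
from plant import bot, eyes, status
import cv2,numpy as np
np.set_printoptions(precision=4,suppress=True)
def cam(n,s=None):
    i=eyes.camera_info(n);K=np.array(i["camera_matrix"])
    if n!="wrist": return K,np.array(i["extrinsics"])
    T=np.eye(4);T[:3,:3]=s["orientation"];T[:3,3]=s["tcp_pos"]
    return K,T@np.array(i["tool_from_camera"])
def ray(c,p):
    K,E=c;d=E[:3,:3]@np.linalg.solve(K,[p[0],p[1],1.]);return E[:3,3],d/np.linalg.norm(d)
def plane(c,p,z):
    o,d=ray(c,p);return o+d*(z-o[2])/d[2]
def cross(c1,p1,c2,p2):
    (a,u),(b,v)=ray(c1,p1),ray(c2,p2)
    t=np.linalg.lstsq(np.c_[u,-v],b-a,rcond=None)[0]
    P,Q=a+t[0]*u,b+t[1]*v;return (P+Q)/2,np.linalg.norm(P-Q)
E
python3 - <<'E'
from h import *
t,s=cv2.imread("pics/top0.png"),cv2.imread("pics/scene0.png")
c=lambda im,x,y,w,h,f:cv2.resize(im[y:y+h,x:x+w],None,fx=f,fy=f,interpolation=cv2.INTER_CUBIC)
a=c(t,267,148,72,72,5);b=c(t,412,182,80,64,5)[:320];d=c(s,305,185,100,62,5);e=c(s,120,200,100,62,4)
o=np.zeros((600,800,3),np.uint8)
o[:288,:288]=cv2.resize(a,(288,288));o[:288,300:660]=cv2.resize(b,(360,288))
o[290:600,:500]=d;o[290:290+186,510:800]=cv2.resize(e,(290,186));cv2.imwrite("pics/crop.png",o)
T=cam("top");S=cam("scene")
for n,p in(("big",(434,220)),("knob",(456,214)),("small",(474,210))):print(n,plane(T,p,.057))
print("module",plane(T,(302,185),.03))
print(cross(T,(434,220),S,(192,217)))
E
```

```text
big [ 0.4315 -0.2771  0.057 ]
knob [ 0.4502 -0.3461  0.057 ]
small [ 0.4626 -0.4026  0.057 ]
module [0.5454 0.1343 0.03  ]
(array([ 0.4322, -0.2773,  0.0504]), np.float64(0.002487503337729319))
```

View pics/crop.png

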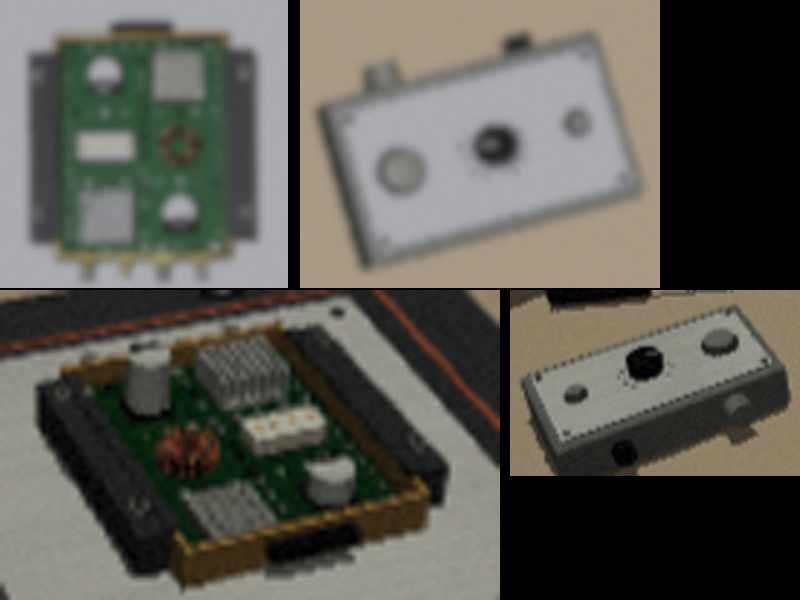

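The layout is clear. The module's row nearest the robot holds the heat sink (top view about (294,202), +y side) and the taller can (about (312,201), -y side). The scene view confirms that can as the taller one. The larger button is at about (0.432,-0.277), so I'll move above it with the fingers shutting.

>>> {"fn": "send_path", "kwargs": {
  "increments": {"offsets": [[0.05, -0.039, 0, 0, 0], [0.1, -0.078, 0, 0, 0], [0.15, -0.117, 0, 0, 0], [0.2, -0.156, 0, 0, 0], [0.25, -0.195, 0, 0, 0], [0.285, -0.222, 0, 0, 0], [0.298, -0.232, 0, 0, 0], [0.298, -0.232, 0, 0, 0]]},
  "grip_force": 20
}}

```text
time_s: 1.1
tcp_pos: [0.4319, -0.2773, 0.2411]
orientation: [[0.928, 0.372, -0.0], [0.372, -0.928, 0.0], [-0.0, -0.0, -1.0]]
ft_force: [-0.2, -0.9, -0.1]
gripper_width: 0.172
grip_force: 0.0
```

>>> {"fn": "send_path", "kwargs": {
  "increments": {"offsets": [[0, 0, 0, 0, 0], [0, 0, 0, 0, 0]]}
}}

```text
time_s: 1.35
tcp_pos: [0.4308, -0.2792, 0.2411]
orientation: [[0.93, 0.368, -0.0], [0.368, -0.93, -0.0], [-0.0, -0.0, -1.0]]
ft_force: [-0.3, 0.0, -0.3]
gripper_width: 0.019
grip_force: 0.0
```

```bash
python3 - <<'E'
from h import *
s=status.observe();im=eyes.snapshot("wrist");np.savez("w1.npz",p=s["tcp_pos"],R=s["orientation"])
cv2.imwrite("pics/w1.png",im);print(s["tcp_pos"],s["orientation"],s["gripper_width"])
c=cam("wrist",s);K,E=c
q=E[:3,:3].T@(np.array([.4315,-.277,.057])-E[:3,3]);q=K@q;print(q[:2]/q[2])
E
```

```text
[ 0.4308 -0.2792  0.2411] [[ 0.9297  0.3682 -0.0004]
 [ 0.3682 -0.9297 -0.    ]
 [-0.0004 -0.0002 -1.    ]] 0.018528537697065153
[317.3338 177.9781]
```

View pics/w1.png

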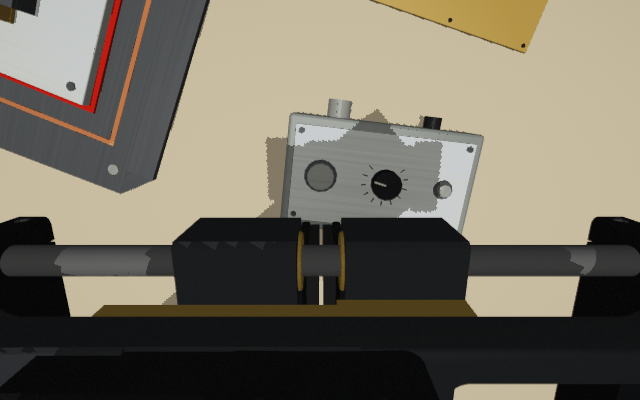

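The wrist view shows the larger button at (320,176), the knob at (387,185) and the smaller button at (443,190). The predicted pixel for the larger button was (317,178), so they agree well.

```bash
python3 - <<'E'
from h import *
d=np.load("w1.npz");s=dict(tcp_pos=d["p"],orientation=d["R"]);c=cam("wrist",s)
g=cv2.cvtColor(cv2.imread("pics/w1.png"),cv2.COLOR_BGR2GRAY)[150:205,290:350]
print(cv2.HoughCircles(cv2.medianBlur(g,3),cv2.HOUGH_GRADIENT,1,30,param1=80,param2=12,minRadius=10,maxRadius=22))
p=(320.3,176);P=plane(c,p,.057);print(P,cross(c,p,cam("top"),(434.4,219.8)),cross(c,p,cam("scene"),(192,217)))
o=status.observe();print(o["tcp_pos"],np.array(o["orientation"]).T@(P-np.array(o["tcp_pos"])))
E
```

```text
[[[29.5 25.5 15.6]]]
[ 0.4345 -0.279   0.057 ] (array([ 0.4329, -0.2799,  0.049 ]), np.float64(0.0005625827214943344)) (array([ 0.4335, -0.2778,  0.0511]), np.float64(0.003397662349336634))
[ 0.431  -0.279   0.2411] [0.0033 0.0014 0.1841]
```

>>> {"fn": "send_path", "kwargs": {
  "increments": {"offsets": [[0.003, 0.001, 0.05, 0, 0], [0.003, 0.001, 0.1, 0, 0], [0.003, 0.001, 0.145, 0, 0], [0.003, 0.001, 0.16, 0, 0], [0.003, 0.001, 0.16, 0, 0]]}
}}

```text
time_s: 2.02
tcp_pos: [0.4346, -0.2778, 0.0813]
orientation: [[0.929, 0.37, -0.001], [0.37, -0.929, 0.001], [-0.001, -0.001, -1.0]]
ft_force: [0.3, -0.2, 0.8]
gripper_width: 0.003
grip_force: 0.0
```

>>> {"fn": "send_path", "kwargs": {
  "increments": {"offsets": [[0, 0, 0.005, 0, 0], [0, 0, 0.009, 0, 0], [0, 0, 0.01, 0, 0], [0, 0, 0.01, 0, 0], [0, 0, 0.01, 0, 0]]}
}}

```text
time_s: 2.65
tcp_pos: [0.4358, -0.2781, 0.0722]
orientation: [[0.929, 0.371, 0.002], [0.371, -0.929, -0.001], [0.001, 0.002, -1.0]]
ft_force: [2.4, -1.7, 6.4]
gripper_width: 0.006
grip_force: 3.2
```

>>> {"fn": "send_path", "kwargs": {
  "increments": {"offsets": [[0, 0, 0.002, 0, 0], [0, 0, 0.002, 0, 0], [0, 0, 0.002, 0, 0]]}
}}

```text
time_s: 3.02
tcp_pos: [0.4359, -0.2782, 0.0718]
orientation: [[0.929, 0.371, 0.002], [0.371, -0.929, -0.002], [0.001, 0.002, -1.0]]
ft_force: [-4.7, 1.7, 25.1]
gripper_width: 0.002
grip_force: 12.8
```

>>> {"fn": "send_path", "kwargs": {
  "increments": {"offsets": [[0, 0, -0.03, 0, 0], [0, 0, -0.09, 0, 0], [0, 0, -0.15, 0, 0], [0, 0, -0.15, 0, 0]]}
}}

```text
time_s: 3.52
tcp_pos: [0.4365, -0.2782, 0.2238]
orientation: [[0.929, 0.371, 0.006], [0.371, -0.929, -0.003], [0.004, 0.005, -1.0]]
ft_force: [0.2, 0.3, -1.2]
gripper_width: 0.007
grip_force: 0.0
```

```bash
python3 - <<'E'
from h import *
cv2.imwrite("pics/s2.png",cv2.resize(eyes.snapshot("scene")[150:300,100:420],(800,375)))
E
```

```text
(no output)
```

View pics/s2.png

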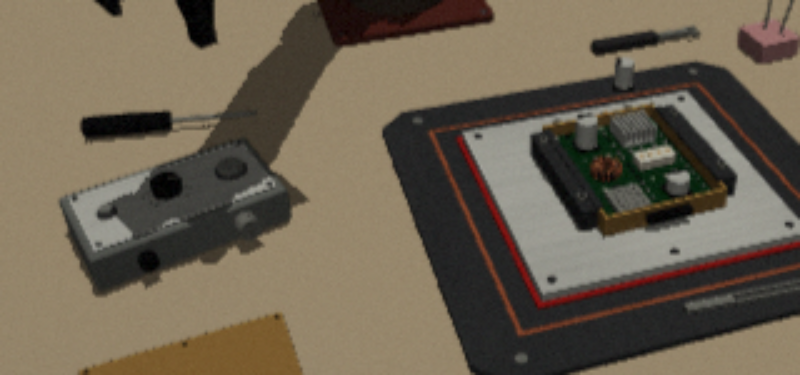

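The button bottomed out at 25 N and has been released. The view shows the box with the knob unmoved, and the heat sink at crop (633,128) beside the tall can at (586,133). Next I'll work out coarse positions and go over the module.

```bash
python3 - <<'E'
from h import *
T=cam("top");S=cam("scene")
print("sink",plane(T,(293.8,202.2),.05),cross(T,(293.8,202.2),S,(353.6,198.6)))
print("cap",plane(T,(312,200.5),.066),cross(T,(312,200.5),S,(334.4,197.4)))
o=status.observe();print(np.array(o["orientation"]).T@(np.array([.505,.14,.24])-np.array(o["tcp_pos"])),o["time_s"])
E
```

```text
sink [0.4881 0.1586 0.05  ] (array([0.4899, 0.1623, 0.047 ]), np.float64(0.007683065483053207))
cap [0.4915 0.1012 0.066 ] (array([0.4923, 0.1033, 0.0657]), np.float64(0.0045168312340279244))
[ 0.2196 -0.362  -0.0195] 3.575
```

>>> {"fn": "send_path", "kwargs": {
  "increments": {"offsets": [[0.028, -0.051, -0.016, 0, 0], [0.056, -0.103, -0.016, 0, 0], [0.084, -0.154, -0.016, 0, 0], [0.112, -0.206, -0.016, 0, 0], [0.14, -0.257, -0.016, 0, 0], [0.168, -0.308, -0.016, 0, 0], [0.188, -0.345, -0.016, 0, 0], [0.196, -0.361, -0.016, 0, 0]]}
}}

```text
time_s: 4.58
tcp_pos: [0.4815, 0.1331, 0.2334]
orientation: [[0.927, 0.374, -0.004], [0.374, -0.927, 0.0], [-0.003, -0.002, -1.0]]
ft_force: [-0.2, -0.6, 0.3]
gripper_width: 0.007
grip_force: 0.0
```

>>> {"fn": "send_path", "kwargs": {
  "increments": {"offsets": [[0, 0, 0, 0, 0], [0, 0, 0, 0, 0], [0, 0, 0, 0, 0]]}
}}

```text
time_s: 4.95
tcp_pos: [0.483, 0.129, 0.2349]
orientation: [[0.929, 0.369, -0.001], [0.369, -0.929, -0.0], [-0.001, 0.0, -1.0]]
ft_force: [-0.0, -0.7, 0.4]
gripper_width: 0.002
grip_force: 0.0
```

```bash
python3 - <<'E'
from h import *
s=status.observe();im=eyes.snapshot("wrist");np.savez("w2.npz",p=s["tcp_pos"],R=s["orientation"])
cv2.imwrite("pics/w2.png",im);K,E=cam("wrist",s)
for P in([.489,.16,.05],[.492,.102,.066]):
    q=K@(E[:3,:3].T@(np.array(P)-E[:3,3]));print(q[:2]/q[2])
E
```

```text
[292.5064 162.519 ]
[348.3883 184.0257]
```

View pics/w2.png

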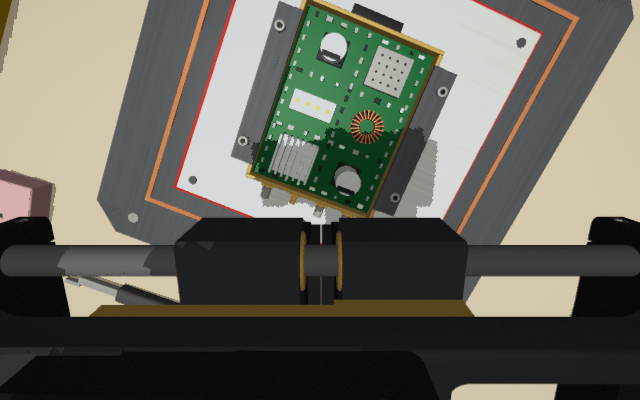

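The wrist view shows the heat sink's top centred at about (294,158) and the tall can's top at about (348,180). The short can is at (333,46), the filter at (313,105), the choke at (367,127) and the shield at (389,71).

```bash
python3 - <<'E'
from h import *
d=np.load("w2.npz");c=cam("wrist",dict(tcp_pos=d["p"],orientation=d["R"]))
im=cv2.imread("pics/w2.png");g=cv2.cvtColor(im,cv2.COLOR_BGR2GRAY)
r=cv2.HoughCircles(cv2.medianBlur(g[155:205,325:375],3),cv2.HOUGH_GRADIENT,1,30,param1=80,param2=10,minRadius=9,maxRadius=19)
print(r+[325,155,0] if r is not None else r)
T=cam("top");S=cam("scene")
for n,p,t,s,z in(("sink",(294,158),(293.8,202.2),(353.6,198.6),.05),("cap",(348,180.5),(312,200.5),(334.4,197.4),.066),("short",(333,45.5),(293,166.3),None,.05)):
    print(n,plane(c,p,z),cross(c,p,T,t)); 
    if s: print(cross(c,p,S,s))
o=np.zeros((400,800,3),np.uint8);o[:]=cv2.resize(im[125:225,230:430],(800,400),interpolation=cv2.INTER_CUBIC);cv2.imwrite("pics/c2.png",o)
E
```

```text
[[[347.5 182.5  12.7]]]
sink [0.4938 0.1602 0.05  ] (array([0.4905, 0.1604, 0.0286]), np.float64(0.000652886288743503))
(array([0.4949, 0.1619, 0.0508]), np.float64(0.003944292458390882))
cap [0.4951 0.1037 0.066 ] (array([0.493 , 0.1016, 0.0531]), np.float64(7.099096784120399e-05))
(array([0.4955, 0.1042, 0.0677]), np.float64(0.00047096135114092904))
short [0.6045 0.1632 0.05  ] (array([0.6111, 0.1648, 0.0073]), np.float64(0.0021087768607092553))
```

View pics/c2.png

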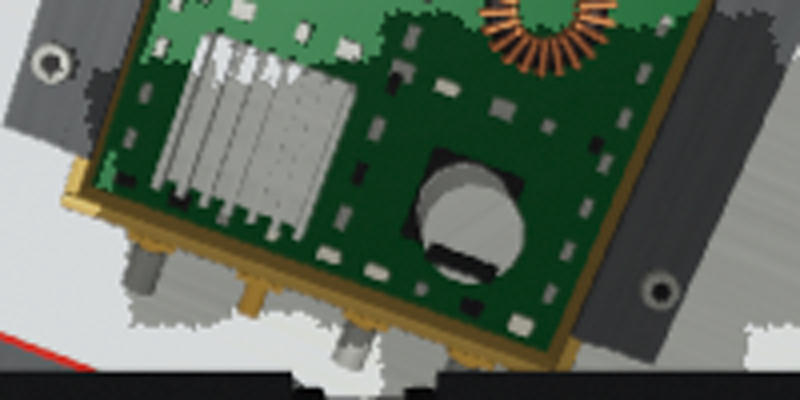

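The refined top centres are the heat sink at about (0.4925,0.161,0.05) and the tall can at about (0.4935,0.103,0.066). Heights from the two views come out at 0.051 and 0.068, and the spacing is 58 mm, so both fit the text. I'll go over the sink and down.

>>> {"fn": "send_path", "kwargs": {
  "increments": {"offsets": [[0.021, -0.026, 0, 0, 0], [0.021, -0.026, 0.05, 0, 0], [0.021, -0.026, 0.09, 0, 0], [0.021, -0.026, 0.12, 0, 0], [0.021, -0.026, 0.12, 0, 0]]}
}}

```text
time_s: 5.62
tcp_pos: [0.4916, 0.1612, 0.1135]
orientation: [[0.929, 0.37, -0.004], [0.37, -0.929, -0.001], [-0.004, -0.001, -1.0]]
ft_force: [0.7, 0.4, 1.7]
gripper_width: 0.004
grip_force: 0.0
```

>>> {"fn": "send_path", "kwargs": {
  "increments": {"offsets": [[0, 0, 0.015, 0, 0], [0, 0, 0.028, 0, 0], [0, 0, 0.03, 0, 0], [0, 0, 0.03, 0, 0]]}
}}

```text
time_s: 6.12
tcp_pos: [0.4931, 0.1624, 0.0854]
orientation: [[0.929, 0.371, 0.0], [0.371, -0.929, 0.0], [0.0, -0.0, -1.0]]
ft_force: [-0.1, 0.1, -0.1]
gripper_width: 0.005
grip_force: 0.0
```

```bash
python3 - <<'E'
from h import *
a=eyes.snapshot("scene")[170:260,290:420];b=eyes.snapshot("top")[140:230,250:380]
cv2.imwrite("pics/s3.png",np.hstack([cv2.resize(x,(400,277),interpolation=cv2.INTER_CUBIC) for x in(a,b)]))
E
```

>>> {"fn": "send_path", "kwargs": {
  "increments": {"offsets": [[0, 0, 0, 0, 0], [0, 0, 0, 0, 0], [0, 0, 0, 0, 0], [0, 0, 0, 0, 0], [0, 0, 0, 0, 0], [0, 0, 0, 0, 0], [0, 0, 0, 0, 0], [0, 0, 0, 0, 0]]}
}}

```text
time_s: 7.22
tcp_pos: [0.493, 0.1623, 0.0853]
orientation: [[0.929, 0.371, -0.0], [0.371, -0.929, 0.0], [0.0, -0.0, -1.0]]
ft_force: [-0.2, -0.1, -0.4]
gripper_width: 0.002
grip_force: 0.0
```

View pics/s3.png

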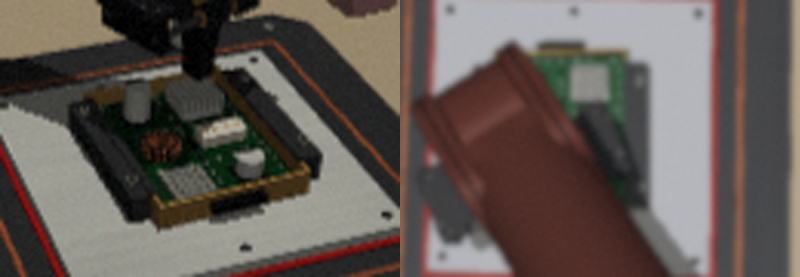

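The scene view shows the fingertips at crop (197,78), directly above the middle of the sink's top at about (195,96), with nothing touched. I'll hold past two seconds and then raise.

>>> {"fn": "send_path", "kwargs": {
  "increments": {"offsets": [[0, 0, 0, 0, 0], [0, 0, 0, 0, 0], [0, 0, 0, 0, 0], [0, 0, 0, 0, 0], [0, 0, 0, 0, 0], [0, 0, 0, 0, 0], [0, 0, 0, 0, 0], [0, 0, 0, 0, 0]]}
}}

```text
time_s: 8.22
tcp_pos: [0.493, 0.1623, 0.0853]
orientation: [[0.929, 0.371, 0.0], [0.371, -0.929, 0.0], [0.0, -0.0, -1.0]]
ft_force: [0.2, -1.2, 0.6]
gripper_width: 0.005
grip_force: 0.0
```

>>> {"fn": "send_path", "kwargs": {
  "increments": {"offsets": [[0, 0, 0, 0, 0], [0, 0, 0, 0, 0], [0, 0, -0.05, 0, 0], [0, 0, -0.1, 0, 0], [0, 0, -0.1, 0, 0]]}
}}

```text
time_s: 8.85
tcp_pos: [0.495, 0.1633, 0.1891]
orientation: [[0.929, 0.371, 0.007], [0.371, -0.929, 0.001], [0.007, 0.001, -1.0]]
ft_force: [-0.3, -0.2, -0.1]
gripper_width: 0.002
grip_force: 0.0
```

```bash
python3 - <<'E'
from h import *
o=status.observe();print(np.array(o["orientation"]).T@(np.array([.4935,.1035,.101])-np.array(o["tcp_pos"])))
E
```

```text
[-0.0242  0.0549  0.088 ]
```

>>> {"fn": "send_path", "kwargs": {
  "increments": {"offsets": [[-0.021, 0.0545, 0, 0, 0], [-0.021, 0.0545, 0, 0, 0], [-0.021, 0.0545, 0.04, 0, 0], [-0.021, 0.0545, 0.065, 0, 0], [-0.021, 0.0545, 0.075, 0, 0], [-0.021, 0.0545, 0.083, 0, 0], [-0.021, 0.0545, 0.083, 0, 0], [-0.021, 0.0545, 0.083, 0, 0]]}
}}

```text
time_s: 9.85
tcp_pos: [0.4942, 0.1041, 0.103]
orientation: [[0.929, 0.371, 0.001], [0.371, -0.929, 0.0], [0.001, 0.0, -1.0]]
ft_force: [0.1, -0.5, -0.2]
gripper_width: 0.01
grip_force: 0.0
```

>>> {"fn": "send_path", "kwargs": {
  "increments": {"offsets": [[0, 0, 0, 0, 0], [0, 0, 0, 0, 0], [0, 0, 0, 0, 0], [0, 0, 0, 0, 0], [0, 0, 0, 0, 0], [0, 0, 0, 0, 0], [0, 0, 0, 0, 0], [0, 0, 0, 0, 0]]}
}}

```text
time_s: 10.85
tcp_pos: [0.4937, 0.104, 0.1023]
orientation: [[0.929, 0.371, -0.0], [0.371, -0.929, 0.0], [0.0, -0.0, -1.0]]
ft_force: [0.2, 0.3, 0.4]
gripper_width: 0.006
grip_force: 0.0
```

```bash
python3 - <<'E'
from h import *
a=eyes.snapshot("scene")[170:260,290:420]
cv2.imwrite("pics/s4.png",cv2.resize(a,(650,450),interpolation=cv2.INTER_CUBIC))
E
```

```text
(no output)
```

View pics/s4.png

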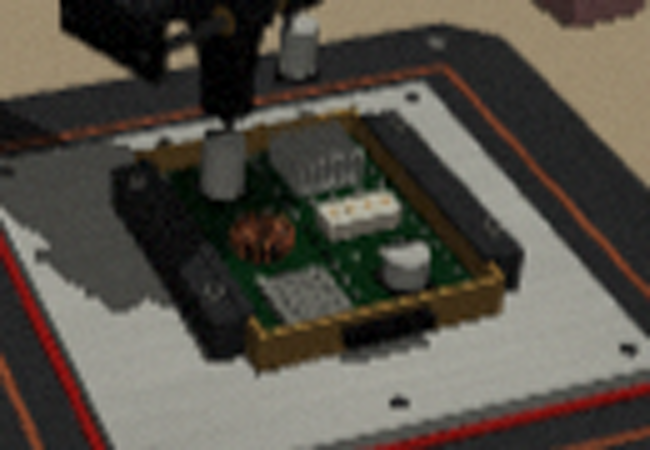

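The fingertips at crop (226,122) are centred just above the tall can's top at (224,140), with a clear gap. The spare can behind, at (298,48), is untouched. I'll hand in.

>>> {"fn": "send_path", "kwargs": {
  "increments": {"offsets": [[0, 0, 0, 0, 0], [0, 0, 0, 0, 0], [0, 0, 0, 0, 0], [0, 0, 0, 0, 0], [0, 0, 0, 0, 0], [0, 0, 0, 0, 0], [0, 0, 0, 0, 0], [0, 0, 0, 0, 0]]}
}}

```text
time_s: 11.9
tcp_pos: [0.4937, 0.1039, 0.1023]
orientation: [[0.929, 0.371, 0.0], [0.371, -0.929, 0.0], [0.0, -0.0, -1.0]]
ft_force: [-0.4, -0.3, -0.6]
gripper_width: 0.003
grip_force: 0.0
```

```bash
python3 -c "
from plant import bot, eyes, status
print(bot.finish_job())"
```

```text
the job is handed in; nothing more can be done
None
```

I pressed the larger button right in and released it, pointed at the heat sink for over two seconds, and handed the job in at about 12 s still pointing at the taller board capacitor; no contact with the module or loose things showed in the readings or pictures, but the hand-in gave no verdict and I never saw the lamp itself.

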